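Put the stray game pieces away with their own kind

TASK

The game is over: put the four stray pieces away, each with its own kind. Lay the loose large checker squarely on the stack of large checkers and the loose small one squarely on the stack of small checkers, stand the stray pawn upright in the middle of the free bay of the peg rack, and drop the die into the glass dice cup. Do not upset or push aside the stacks, the cup or the pawns already in the rack.

Things in the scene. Friction and masses are not known exactly. Their poses are not given: they have to be found in the camera images.
- large_checker: the single loose large checker: flat ebony-coloured plastic disc, 44 mm diameter, 11 mm thick, lying flat alone on the table. Origin: centre of its underside, z up.
- small_checker: the single loose small checker: flat ebony-coloured plastic disc, 32 mm diameter, 9 mm thick, lying flat alone on the table. Origin: centre of its underside, z up.
- pawn: the stray pawn: light wooden game pawn standing upright on the table (not in the rack), 62 mm tall; base 32 mm diameter, round head 22 mm diameter from 38 to 60 mm above its foot (grip it there). Origin: centre of its underside, z up.
- die: the die: white plastic cube of 16 mm with black pips, lying on the table turned to any yaw. Origin: the centre of the cube; axes along its edges.
- large_stack_top: the topmost checker of the stack of three large checkers (44 mm diameter, 11 mm thick each, so the stack is 33 mm tall; the three are loose, merely piled). Origin: centre of the underside of this top checker; its upper face is 11 mm above the origin.
- small_stack_top: the topmost checker of the stack of three small checkers (32 mm diameter, 9 mm thick each, so the stack is 27 mm tall; the three are loose, merely piled). Origin: centre of the underside of this top checker; its upper face is 9 mm above the origin.
- dice_cup: the dice cup: clear glass tumbler, empty, loose, standing upright, 60 mm tall, outside 80 mm across at the rim and 68 mm at the foot, wall 3 mm, floor 6 mm thick. Origin: centre of its underside.
- peg_rack: fixed dark wood wall-style peg rack. Ledge 90 (x) by 236 mm (y), upper face 14 mm above the table; back board at +x, 78 mm tall, its face at x=+45 mm. Four 8 mm pegs jut 48 mm from it, 32 mm above the table, at y=-105,-35,35,105 mm, parting three bays. Outer bays (y=-70,+70) hold a pawn each; the middle is free. Origin: table level under the free bay's centre; x to the board, y along it, z up.
- rack_pawn_left: pawn already in the rack, standing in the outer bay on the rack's +y side; same shape as the stray pawn. Origin: centre of its underside.
- rack_pawn_right: pawn already in the rack, standing in the outer bay on the rack's -y side; same shape as the stray pawn. Origin: centre of its underside.

How it is judged:
At the end, for the whole second after the job is handed in: Large checker flat on the large stack within 10 mm, small on the small within 8 mm; pawn upright on the ledge within 15 mm of the middle bay's centre; die in the cup; stacks and racked pawns moved under 15 mm, cup under 30 mm, all upright; all released and at rest (horizontal distance between large_checker and large_stack_top below 0.01 m and z of large_checker in the frame of large_stack_top between 0.0085 and 0.0135 m and angle between each of large_checker, large_stack_top, small_checker, small_stack_top, pawn, rack_pawn_left, rack_pawn_right's own z axis and vertical below 0.12 rad and distance of each of large_stack_top, small_stack_top, rack_pawn_left, rack_pawn_right from where it was at the start of the episode below 0.015 m and horizontal distance between small_checker and small_stack_top below 0.008 m and z of small_checker in the frame of small_stack_top between 0.0065 and 0.0115 m and x of pawn in the frame of peg_rack between -0.015 and 0.015 m and y of pawn in the frame of peg_rack between -0.015 and 0.015 m and z of pawn in the frame of peg_rack between 0.0115 and 0.0175 m and z of die in the frame of dice_cup between 0.01 and 0.045 m and horizontal distance between die and dice_cup below 0.034 m and angle between dice_cup's own z axis and vertical below 0.1 rad and distance of dice_cup from where it was at the start of the episode below 0.03 m and linear speed of each of large_checker, small_checker, pawn, die below 0.02 m/s and angular speed of each of large_checker, small_checker, pawn, die below 0.3 rad/s); the robot touches nothing.
It fails at once if a checker stack is shifted by more than 15 mm or upset ((distance of large_stack_top from where it was at the start of the episode above 0.015 m or angle between large_stack_top's own z axis and vertical above 0.3 rad) or (distance of small_stack_top from where it was at the start of the episode above 0.015 m or angle between small_stack_top's own z axis and vertical above 0.3 rad)).
It fails at once if the dice cup is shifted by more than 30 mm or tipped (distance of dice_cup from where it was at the start of the episode above 0.03 m or angle between dice_cup's own z axis and vertical above 0.35 rad).
It fails at once if a pawn already in the rack is shifted by more than 15 mm or tipped ((distance of rack_pawn_left from where it was at the start of the episode above 0.015 m or angle between rack_pawn_left's own z axis and vertical above 0.3 rad) or (distance of rack_pawn_right from where it was at the start of the episode above 0.015 m or angle between rack_pawn_right's own z axis and vertical above 0.3 rad)).
It also fails if it takes over 96 s, if anything falls off the work surface, if the arm or the gripper's body presses on something with over 40 N, if the wrist force passes 120 N, or if a joint passes its speed limit or range.

ROBOT

A 6-joint arm with a two-finger parallel gripper is mounted at the origin on the work surface. World frame = base frame: x ahead of the robot, y to its left, z up, the work surface at z = 0. Lengths are in m, angles in rad, forces in N, time in s.
With the tool pointing down it reaches from about 0.3 to 0.75 m from the base axis. Payload 8.5 kg.
Tool frame: the origin (TCP) lies midway between the tips of the shut fingers; the grasp point (between the pads) lies 19 mm behind it; y points along the fingers, x is the direction in which the jaws open and shut, and the axes are right-handed (so a half turn about y gives the same grasp; the last joint's range is limited). The gripper opens to 88 mm and grips with 3 to 60 N. Pads are 18 mm wide; open, the fingers measure 123 mm over their backs; the gripper's body (75 mm by 187 mm) begins 45 mm behind the grasp point.
Start: joints at [1.098, 0.381, 1.297, -0, 1.464, -0.215], TCP at [0.14, 0.532, 0.239] pointing down, gripper open.
Joint ranges: [-3.11, 3.11], [-0.89, 2.33], [0.22, 2.48], [-1.42, 4.56], [0.17, 2.85], [-2.88, 2.88]. Speed limits (rad/s): [2.39, 2.39, 3.14, 3.14, 3.14, 3.14].

INTERFACE

Orientations are given as a unit quaternion [w, x, y, z].
In Python, from cell import get_obs, get_image, camera_info, finish_job, search_frame, cut_out gives the robot as it stands.
- The arm moves only by the shell command python3 -m inch 'ROWS' [FORCE]. ROWS is JSON, a list of rows, each a list of 3 entries, a list of its own where there are three numbers: the closure, from 0 (fully open) to 1 (shut), then the shift along the tool's x, y, z in mm, then the turn about the tool's y in rad. In form: [[fingers, [dx, dy, dz], twist], ...]. A call has 1 to 20 rows; each row is the pose to reach, as a shift and turn from the pose commanded when the call began, along the tool's axes at that moment; what a row does not reach only later rows make up. A row lasts 1/10 s, in which the tool goes at most 50 mm and 8.59 degrees, less where a joint would pass 70% of its speed; a pose out of reach is approached as far as the arm can. A call with a gripper value outside its range is refused whole. The fingers move at their own pace and stop on an object; FORCE is the grip in N (left out, the last holds). Time passes only in rows, so rows that repeat a pose let the fingers close. It gives the time, the measured TCP pose, the force and the opening at its end, in the units of the state.
- get_obs(): the state, without advancing time (a new reading comes with each control period).
- get_image(name): name is "scene" or "top" or "wrist"; returns the picture (400x640x3 uint8, red, green, blue); there is no depth.
- camera_info(name): a dict with "fx", "fy", "cx", "cy" (pixels), "R" (3x3) and "t" (3): a world point X has camera coordinates R X + t. Camera axes: x right, y down, z forward; pixel columns grow to the right and rows downward; lengths in m; the calibration is good to about 2 mm. A picture is of the moment at which its call begins: read the wrist's pose just before it. camera_info takes no time and is no camera call; for the wrist camera it gives the pose at the moment of the call.
- finish_job(): hands the job in, once; it reports no verdict.
Trained networks look in the newest picture that a camera, given by its name, has taken for a name from the list of things; names that differ only in an ending like _2 or _b are one class to them, and where a whole thing is asked for, a point or a joint stands for the part that bears it (a point fixed in the world has none). Each returns a list of dicts, best first, with "score" (0 to 1); they miss things now and then, are a little off and sometimes report something else, mostly with a low value. They report only what shows in the picture. A call takes as long as a camera call.
- search_frame(query, camera): "point" ([column, row] in pixels, amid what is visible of it).
- cut_out(query, camera): "mask" (400x640 bool, what is visible of it) and "point" ([column, row] in pixels, amid what is visible of it).
The state is a dict: "time_s": time; "joint_positions": joint angles; "dq": joint speeds; "tau": joint torques, N m; "position": TCP position; "tool_rot": TCP orientation; "contact_force": force on the tool from outside, world axes, zero at the start; "wrist_torque": the same for the moment, N m; "gripper_width": opening from 0.0 (shut) to 1.0 (fully open).
Only numpy, scipy, OpenCV 4.12 (cv2) and the standard library are available. Lean on these libraries where they do the work, as an engineer would, in place of code of your own. Each camera call takes 0.05 s, during which the arm holds its last target.

## Working session

There is one attempt and no reset: what is moved stays moved. The work goes in short steps, Python scripts to look and compute and a shell command to move; the robot and the scene stay as the last step left them, time stands still between calls to the robot, and variables do not carry over. Pictures are saved under pics/ and viewed, and the job is handed in when it is done.

```bash
mkdir -p pics; ls; cat > h.py <<'E'
import numpy as np, cv2
from cell import *
def save(name,fn):
    im=get_image(name); cv2.imwrite('pics/'+fn,im[:,:,::-1]); return im
def ray(ci,p):
    R=np.array(ci['R']);t=np.array(ci['t'])
    d=R.T@np.array([(p[0]-ci['cx'])/ci['fx'],(p[1]-ci['cy'])/ci['fy'],1.0]); return -R.T@t,d
def at_z(ci,p,z):
    c,d=ray(ci,p); return c+d*(z-c[2])/d[2]
def proj(ci,X):
    R=np.array(ci['R']);t=np.array(ci['t']); q=(R@np.atleast_2d(X).T).T+t
    return np.c_[ci['fx']*q[:,0]/q[:,2]+ci['cx'],ci['fy']*q[:,1]/q[:,2]+ci['cy']]
E
python3 - <<'E'
from h import *
np.set_printoptions(precision=4,suppress=True)
print(get_obs())
for c in ['scene','top','wrist']:
    save(c,c+'0.png'); ci=camera_info(c); print(c,ci['fx'],np.array(ci['R']), -np.array(ci['R']).T@np.array(ci['t']))
    for n in ['large_checker','small_checker','pawn','die','large_stack_top','small_stack_top','dice_cup','peg_rack','rack_pawn_left']:
        print(n,[(round(r['score'],2),[round(v) for v in r['point']]) for r in search_frame(n,c)[:4]])
E
```

```text
pics
{'time_s': 0.0, 'joint_positions': array([ 1.0977,  0.3812,  1.2983, -0.    ,  1.4636, -0.2153]), 'dq': array([-0.0005,  0.0008, -0.0001,  0.0024,  0.0006,  0.0009]), 'tau': array([ -0.0004, -43.7924, -22.4558,   0.0713,   0.0352,  -0.0001]), 'position': array([0.1401, 0.5316, 0.2381]), 'tool_rot': array([-0.5599,  0.5603,  0.4311, -0.432 ]), 'contact_force': array([ 0.1422, -0.871 , -0.253 ]), 'wrist_torque': array([0.0547, 0.0017, 0.004 ]), 'gripper_width': 1.000175203018898}
scene 392.15415935950716 [[ 0.0202  0.9998 -0.007 ]
 [ 0.53   -0.0166 -0.8479]
 [-0.8478  0.0135 -0.5302]] [1.2009 0.0484 0.4594]
large_checker [(0.63, [188, 182])]
small_checker [(0.63, [371, 204])]
pawn [(0.64, [385, 168])]
die [(0.59, [205, 207]), (0.38, [226, 255])]
large_stack_top [(0.54, [450, 192]), (0.4, [385, 170])]
small_stack_top [(0.5, [329, 183])]
dice_cup [(0.57, [262, 177])]
peg_rack [(0.57, [224, 254])]
rack_pawn_left [(0.8, [275, 231])]
top 463.32757727650676 [[-0.0177 -0.9998  0.0084]
 [-0.9826  0.0158 -0.1851]
 [ 0.1849 -0.0115 -0.9827]] [0.3564 0.0513 0.9073]
large_checker [(0.82, [467, 258])]
small_checker [(0.5, [252, 205])]
pawn [(0.49, [223, 268])]
die [(0.46, [432, 201]), (0.38, [301, 240])]
large_stack_top [(0.92, [171, 216]), (0.35, [467, 255])]
small_stack_top [(0.61, [304, 238])]
dice_cup [(0.8, [378, 234])]
peg_rack [(0.67, [382, 115])]
rack_pawn_left [(0.8, [348, 124])]
wrist 327.87309829076094 [[ 0.2547  0.967  -0.0004]
 [ 0.9351 -0.2462  0.2551]
 [ 0.2466 -0.0653 -0.9669]] [0.0782 0.5484 0.3853]
large_checker []
small_checker []
pawn []
die []
large_stack_top []
small_stack_top []
dice_cup []
peg_rack []
rack_pawn_left []
```

View pics/scene0.png

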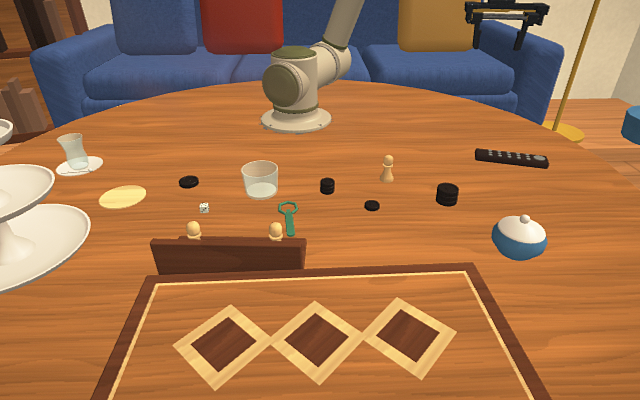

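View pics/top0.png

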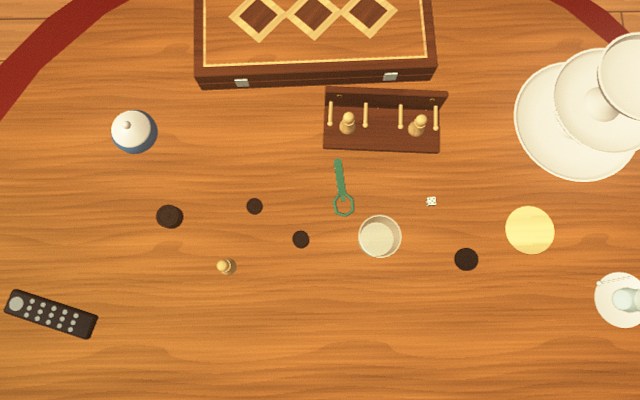

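View pics/wrist0.png

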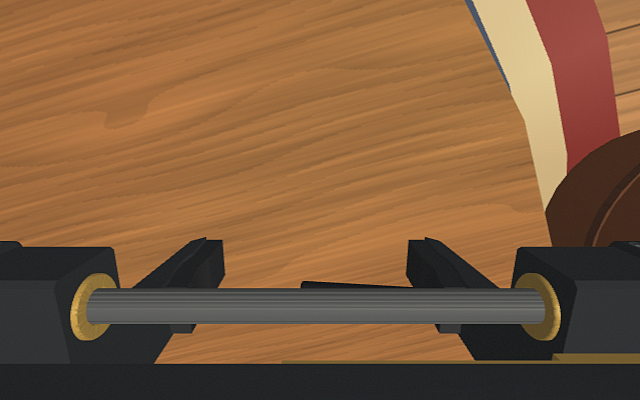

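```bash
cat > fit.py <<'E'
from h import *
from scipy.optimize import minimize
np.set_printoptions(precision=4,suppress=True)
th=np.linspace(0,2*np.pi,48,endpoint=False)
def ring(r,z): return np.c_[r*np.cos(th),r*np.sin(th),0*th+z]
def cyl(r,z0,z1): return [np.r_[ring(r,z0),ring(r,z1)]]
M={'large_checker':cyl(.022,0,.011),'small_checker':cyl(.016,0,.009),
'large_stack_top':cyl(.022,0,.033),'small_stack_top':cyl(.016,0,.027),
'dice_cup':[np.r_[ring(.034,0),ring(.04,.06)]],
'pawn':[np.r_[ring(.016,0),ring(.016,.006)],np.r_[ring(.015,.008),ring(.006,.038)]]+[np.concatenate([ring(.011*np.cos(a),.049+.011*np.sin(a)) for a in np.linspace(-1.5,1.5,9)])],
'die':[np.array([[a,b,c] for a in(-.008,.008) for b in(-.008,.008) for c in(0,.016)])]}
def sil(ci,parts,x,y,yaw=0,z=0,S=4):
    m=np.zeros((400*S,640*S),np.uint8);c,s=np.cos(yaw),np.sin(yaw);R=np.array([[c,-s,0],[s,c,0],[0,0,1]])
    for P in parts:
        q=proj(ci,P@R.T+[x,y,z]); cv2.fillConvexPoly(m,cv2.convexHull(np.round((q+.5)*S-.5).astype(np.int32)),1)
    return m
def cen(m,S=1):
    ys,xs=np.nonzero(m); return np.array([(xs.mean()+.5)/S-.5,(ys.mean()+.5)/S-.5])
def fit(ci,parts,mask,z=0,x0=None):
    mc=cen(mask); p=at_z(ci,mc,z+.01)[:2]
    for _ in range(4):
        sc=cen(sil(ci,parts,p[0],p[1],z=z),4)
        p=p+(at_z(ci,mc,z+.01)-at_z(ci,sc,z+.01))[:2]
    s=sil(ci,parts,p[0],p[1],z=z); s=cv2.resize(s*255,(640,400),interpolation=cv2.INTER_AREA)>127
    return p,(s&mask).sum()/(s|mask).sum()
E
python3 - <<'E'
from fit import *
import pickle
D={}
ims={}
for c in ['top','scene']:
    ims[c]=get_image(c)
    ci=camera_info(c)
    for n in list(M)+['rack_pawn_left','peg_rack']:
        for r in cut_out(n,c)[:3]:
            D.setdefault((n,c),[]).append(r)
            k='pawn' if 'pawn' in n else n
            if n!='peg_rack':
                p,i=fit(ci,M[k],r['mask'],z=.014 if 'rack_' in n else 0); print(n,c,round(r['score'],2),r['mask'].sum(),np.round(r['point']),p,'iou',round(i,2))
            else: print(n,c,r['score'],r['mask'].sum())
pickle.dump((D,ims),open('d0.pkl','wb'))
im=ims['top'][:,:,::-1]
cv2.imwrite('pics/topcrop.png',np.hstack([cv2.resize(im[70:170,310:460],None,fx=5,fy=5,interpolation=cv2.INTER_CUBIC)]))
from scipy.spatial.transform import Rotation as Ro
q=get_obs()['tool_rot'];print(Ro.from_quat(q[[1,2,3,0]]).as_matrix())
E
```

```text
large_checker top 0.57 456 [467. 258.] [ 0.4037 -0.24  ] iou 0.99
small_checker top 0.76 199 [254. 206.] [0.5154 0.1704] iou 0.88
large_stack_top top 0.91 404 [169. 217.] [0.4949 0.3348] iou 0.73
small_stack_top top 0.53 241 [301. 240.] [0.4472 0.0809] iou 0.93
dice_cup top 0.8 1492 [379. 236.] [ 0.4452 -0.0671] iou 0.97
pawn top 0.67 278 [227. 269.] [0.3969 0.2222] iou 0.9
pawn top 0.43 209 [301. 238.] [0.4493 0.0803] iou 0.95
die top 0.6 60 [432. 198.] [ 0.5188 -0.1801] iou 0.58
rack_pawn_left top 0.61 283 [346. 124.] [ 0.6738 -0.0168] iou 0.95
peg_rack top 0.85 6759
large_checker scene 0.55 174 [184. 181.] [ 0.3988 -0.2401] iou 0.75
small_checker scene 0.67 149 [372. 204.] [0.5108 0.1742] iou 0.94
small_checker scene 0.46 225 [276. 232.] [ 0.5959 -0.0232] iou 0.65
small_checker scene 0.18 212 [188. 181.] [ 0.3956 -0.2399] iou 0.61
large_stack_top scene 0.64 241 [450. 195.] [0.4723 0.3447] iou 0.52
small_stack_top scene 0.65 117 [328. 180.] [0.4267 0.0837] iou 0.5
dice_cup scene 0.73 1257 [262. 178.] [ 0.4412 -0.0658] iou 0.98
pawn scene 0.54 273 [386. 169.] [0.3876 0.2265] iou 0.86
rack_pawn_left scene 0.8 197 [274. 230.] [ 0.6356 -0.0181] iou 0.41
peg_rack scene 0.66 5387
[[ 0.255 -0.    -0.967]
 [ 0.967 -0.     0.255]
 [-0.    -1.     0.   ]]
```

View pics/topcrop.png

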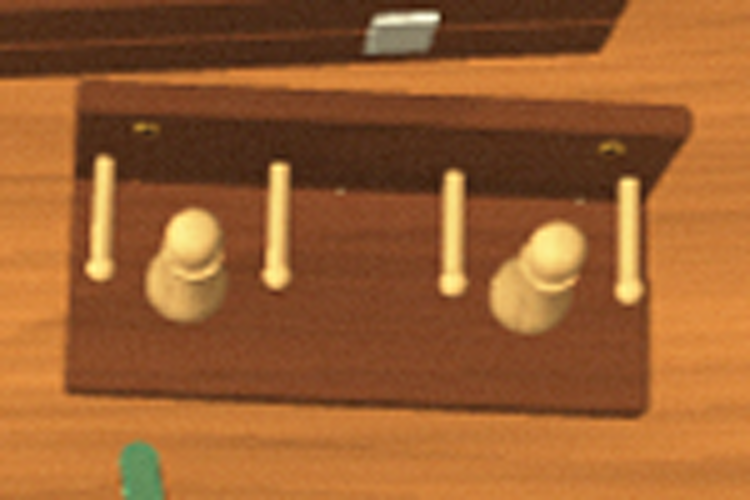

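```bash
python3 - <<'E'
from fit import *
import pickle
from scipy.optimize import least_squares
D,ims=pickle.load(open('d0.pkl','rb'))
for c,n0 in [('top',{'large_checker':(467,259),'small_checker':(254,206),'large_stack_top':(169,217),'small_stack_top':(301,239)}),('scene',{'large_checker':(188,182),'small_checker':(372,205),'large_stack_top':(447,195),'small_stack_top':(328,186)})]:
    ci=camera_info(c); g=ims[c].max(2)
    for n,(u,v) in n0.items():
        m=np.zeros((400,640),np.uint8); m[v-22:v+22,u-22:u+22]=(g[v-22:v+22,u-22:u+22]<75)
        k,l,st,_=cv2.connectedComponentsWithStats(m); b=1+np.argmax(st[1:,4]); p,i=fit(ci,M[n],l==b); print(c,n,st[b],p,round(i,2))
    # die, pawn
ci=camera_info('top')
def R(px): pass
pts=np.array([[-.003,.105,.032],[-.003,.035,.032],[-.003,-.035,.032],[-.003,-.105,.032],[-.045,.118,.014],[-.045,-.118,.014]])
pix=np.array([[330,123.6],[365.2,125.4],[400.4,127.2],[435.6,128.8],[323.6,148],[439,152]])
def w(p): c,s=np.cos(p[2]),np.sin(p[2]); return pts@np.array([[c,s,0],[-s,c,0],[0,0,1]])+[p[0],p[1],0]
r=least_squares(lambda p:(proj(ci,w(p))-pix).ravel(),[.68,-.08,0]); print(r.x,r.fun.reshape(-1,2))
# predicted middle bay & left pawn/right pawn
for y in (.07,0,-.07):
    c,s=np.cos(r.x[2]),np.sin(r.x[2]); print('bay',r.x[0]-s*y,r.x[1]+c*y)
for m in ['top']:
    im=ims[m][:,:,::-1]
    a=[cv2.resize(im[v-20:v+20,u-20:u+20],(380,380),interpolation=cv2.INTER_CUBIC) for u,v in ((432,201),(226,267))]
    cv2.imwrite('pics/dp.png',np.hstack(a))
E
```

```text
top large_checker [455 248  23  22 396] [ 0.4042 -0.2394] 0.86
top small_checker [247 199  15  15  76] [0.5151 0.1717] 0.33
top large_stack_top [166 206  17  22 102] [0.4898 0.3178] 0.18
top small_stack_top [293 231  16  17 133] [0.4473 0.0807] 0.53
scene large_checker [179 176  20  12 192] [ 0.3986 -0.2402] 0.83
scene small_checker [365 200  14  11 128] [0.5111 0.1737] 0.8
scene large_stack_top [436 183  22  23 430] [0.491  0.3366] 0.9
scene small_stack_top [320 178  14  17 201] [0.4424 0.082 ] 0.82
[ 0.669  -0.0862 -0.0578] [[-0.0622  0.7097]
 [ 0.002   0.3616]
 [ 0.062   0.0133]
 [ 0.1179 -0.1352]
 [-1.1639 -0.9233]
 [ 1.0453 -0.0856]]
bay 0.6730355332158685 -0.0163132011312863
bay 0.6689884825510619 -0.08619611306915914
bay 0.6649414318862553 -0.15607902500703197
```

View pics/dp.png

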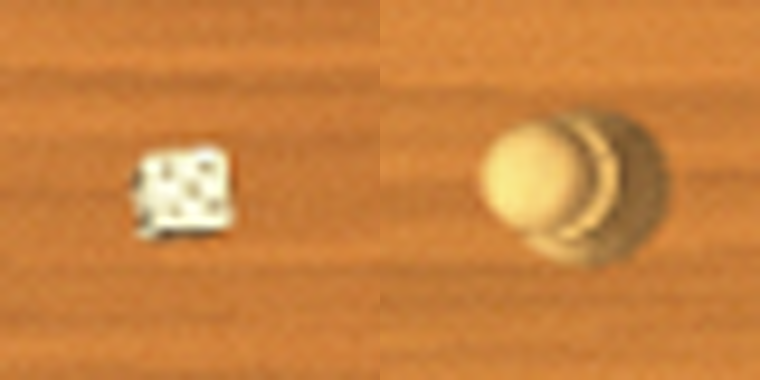

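```bash
cat > go.py <<'E'
import sys
from h import *
from scipy.spatial.transform import Rotation as Ro
def go(x,y,z,yaw=None):
    o=get_obs();q=o['tool_rot'];R=Ro.from_quat(q[[1,2,3,0]]).as_matrix()
    d=R.T@(np.array([x,y,z])-o['position'])*1000
    yw=np.degrees(np.arctan2(R[1,0],R[0,0]))
    print('t',round(o['time_s'],2),'pos',o['position'].round(4),'yaw',yw.round(2),'shift',d.round(1),'twist',None if yaw is None else round(float(np.radians(yw-yaw)),4),'rows',np.linalg.norm(d)/50)
if __name__=='__main__': go(*map(float,sys.argv[1:]))
E
python3 go.py .335 .225 .2 86.7
python3 -m inch '[[0,[-247,38,-267],-0.2],[0,[-247,38,-267],-0.2],[0,[-247,38,-267],-0.2],[0,[-247,38,-267],-0.2],[0,[-247,38,-267],-0.2],[0,[-247,38,-267],-0.2],[0,[-247,38,-267],-0.2],[0,[-247,38,-267],-0.2],[0.4,[-247,38,-267],-0.2],[0.4,[-247,38,-267],-0.2],[0.4,[-247,38,-267],-0.2]]' 10
cat > look.py <<'E'
from fit import *
import sys
fn=sys.argv[1]; names=sys.argv[2:]
ci=camera_info('wrist'); im=save('wrist',fn)
print('TCP px',proj(ci,get_obs()['position']))
for a in names:
    n,z=(a.split(':')+['0'])[:2]; z=float(z)
    for r in cut_out(n,'wrist')[:2]:
        k='pawn' if 'pawn' in n else n
        p,i=fit(ci,M[k],r['mask'],z=z); print(n,round(r['score'],2),np.round(r['point']),p,'iou',round(i,2))
E
python3 look.py w1.png pawn small_stack_top small_checker; python3 go.py .335 .225 .2 86.7
```

```text
t 2.5 pos [0.1402 0.5318 0.2387] yaw 75.23 shift [-247.    38.7 -266.6] twist -0.2002 rows 7.309561671534874
time_s: 3.6
position: [0.3349, 0.2258, 0.2009]
tool_rot: [0.514, -0.514, -0.486, 0.486]
contact_force: [-0.3, 0.4, 0.5]
gripper_width: 0.748
TCP px [[315.215  254.6798]]
pawn 0.57 [315. 241.] [0.401  0.2232] iou 0.94
small_checker 0.65 [279. 329.] [0.5193 0.1733] iou 0.78
t 3.8 pos [0.335  0.2256 0.2008] yaw 86.78 shift [-0.6  0.8 -0.1] twist 0.0014 rows 0.02001363443358733
```

View pics/w1.png

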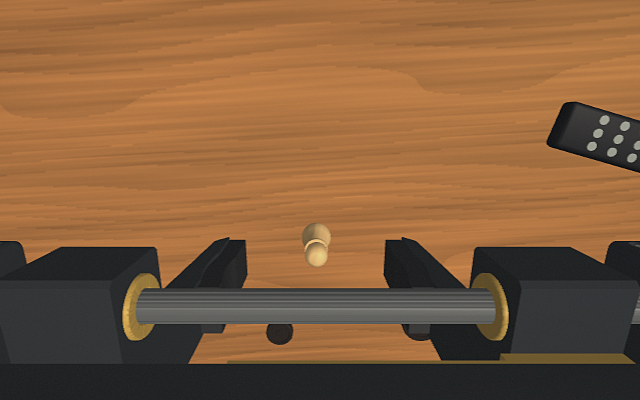

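```bash
python3 go.py .405 .224 .12
python3 -m inch '[[0.4,[2,80,-70],0],[0.4,[2,80,-70],0],[0.4,[2,80,-70],0],[0.4,[2,80,-70],0]]'
python3 look.py w2.png pawn; python3 go.py .400 .224 .03
```

```text
t 3.8 pos [0.335  0.2256 0.2008] yaw 86.78 shift [  2.4  80.8 -70. ] twist None rows 2.138901652000468
time_s: 4.2
position: [0.4052, 0.223, 0.1199]
tool_rot: [0.515, -0.514, -0.485, 0.486]
contact_force: [0.2, 0.1, 0.7]
gripper_width: 0.601
TCP px [[315.3723 255.2467]]
pawn 0.85 [316. 198.] [0.4007 0.2232] iou 0.96
t 4.3 pos [0.4049 0.2232 0.1217] yaw 86.72 shift [ 0.5 91.7  5. ] twist None rows 1.8359353701462675
```

View pics/w2.png

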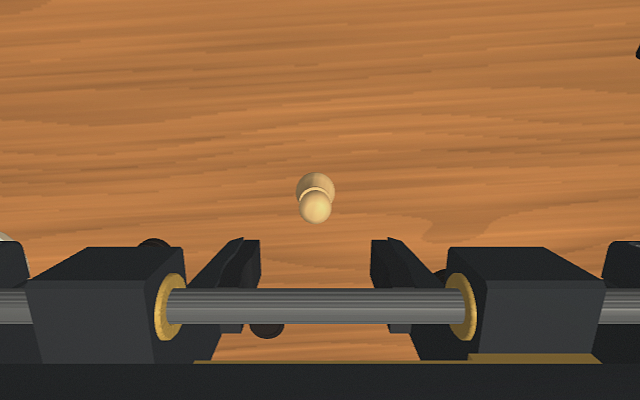

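```bash

python3 -m inch '[[0.4,[0,40,4],0],[0.4,[0,70,4],0],[0.4,[0,91,4],0],[0.4,[0,91,4],0],[0.75,[0,91,4],0],[0.85,[0,91,4],0],[0.85,[0,91,4],0],[0.85,[0,91,4],0],[0.85,[0,91,4],0],[0.85,[0,91,4],0]]' 15
python3 look.py w3.png; python3 go.py .4 .224 .13
```

```text
time_s: 5.3
position: [0.4018, 0.2231, 0.0304]
tool_rot: [-0.514, 0.514, 0.486, -0.485]
contact_force: [-1.4, -1.3, 7.3]
gripper_width: 0.243
TCP px [[315.0852 254.7403]]
t 5.35 pos [0.4018 0.2231 0.0304] yaw 86.69 shift [  0.8 -99.6   1.7] twist None rows 1.9931032063250698
```

View pics/w3.png

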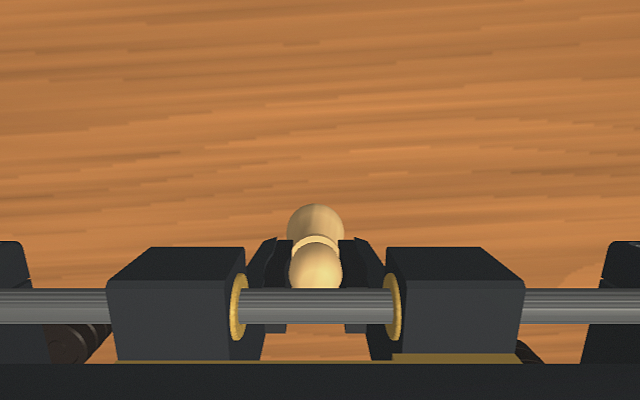

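```bash

python3 -m inch '[[0.85,[0,-30,0],0],[0.85,[0,-70,0],0],[0.85,[0,-100,0],0],[0.85,[0,-100,0],0]]' 20
python3 look.py w4.png pawn:0.1; python3 go.py .671 -.086 .13 86.7
```

```text
time_s: 5.75
position: [0.4029, 0.2235, 0.1331]
tool_rot: [-0.513, 0.515, 0.488, -0.483]
contact_force: [0.4, -0.0, -0.0]
gripper_width: 0.241
TCP px [[314.3664 251.3293]]
pawn 0.7 [316. 247.] [0.4017 0.2237] iou 0.91
t 5.85 pos [0.4013 0.2231 0.1297] yaw 86.69 shift [-2.930e+02 -2.000e-01 -2.871e+02] twist -0.0002 rows 8.204221405267937
```

View pics/w4.png

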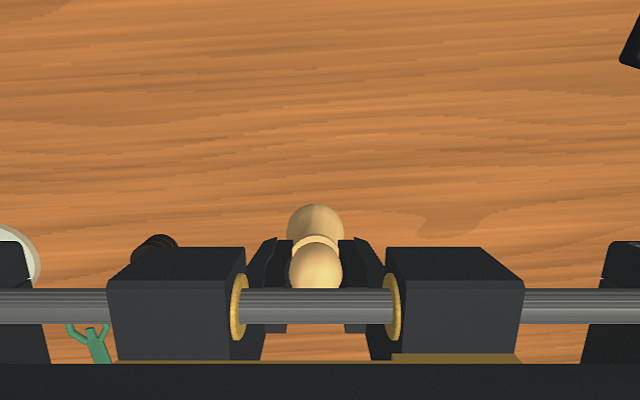

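```bash

python3 -m inch '[[0.85,[-10,0,-10],0],[0.85,[-30,0,-30],0],[0.85,[-60,0,-58],0],[0.85,[-90,0,-88],0],[0.85,[-120,0,-118],0],[0.85,[-150,0,-147],0],[0.85,[-180,0,-176],0],[0.85,[-210,0,-206],0],[0.85,[-240,0,-235],0],[0.85,[-265,0,-260],0],[0.85,[-283,0,-277],0],[0.85,[-293,0,-287],0],[0.85,[-293,0,-287],0],[0.85,[-293,0,-287],0]]' 20
python3 look.py w5.png pawn:0.1; python3 go.py .671 -.086 .045 86.7; python3 -c "
from h import *
save('top','t5.png');save('scene','s5.png')"
```

```text
time_s: 7.25
position: [0.6704, -0.0863, 0.1282]
tool_rot: [0.515, -0.514, -0.485, 0.486]
contact_force: [-0.9, 0.9, -0.2]
gripper_width: 0.238
TCP px [[316.1857 255.0434]]
pawn 0.91 [317. 247.] [ 0.6669 -0.0861] iou 0.9
t 7.35 pos [ 0.6704 -0.0855  0.1292] yaw 86.71 shift [-0.5 84.2 -0.7] twist 0.0002 rows 1.6841666408453992
```

View pics/w5.png

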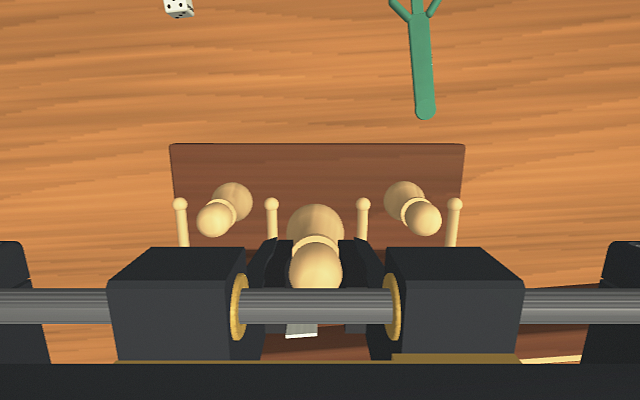

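View pics/t5.png

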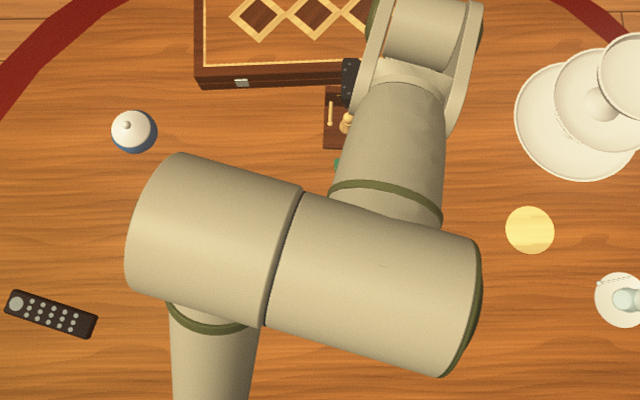

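View pics/s5.png

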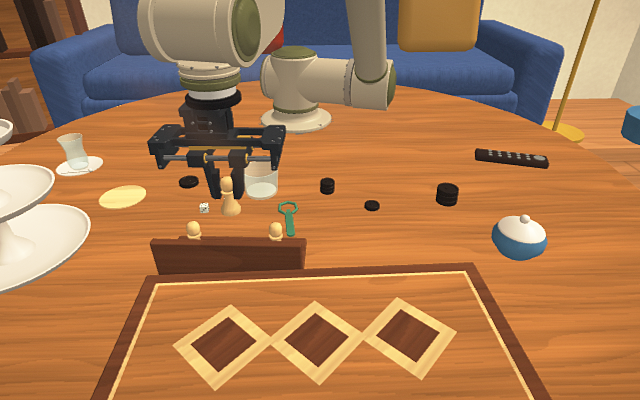

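```bash
python3 - <<'E'
from fit import *
from scipy.optimize import least_squares
ci=camera_info('wrist')
pts=np.array([[-.003,-.105,.032],[-.003,-.035,.032],[-.003,.035,.032],[-.003,.105,.032],[-.045,-.118,.014],[-.045,.118,.014]])
pix=np.array([[181,204],[272,203],[363.5,203],[455,203],[170,144],[465,144]])
def w(p): c,s=np.cos(p[2]),np.sin(p[2]); return pts@np.array([[c,s,0],[-s,c,0],[0,0,1]])+[p[0],p[1],0]
r=least_squares(lambda p:(proj(ci,w(p))-pix).ravel(),[.68,-.08,0]); print(r.x,r.fun.reshape(-1,2))
for n,u,v in[('right',232,203),('left',405,203)]: print(at_z(ci,(u,v),.014))
for r in cut_out('rack_pawn_left','wrist'): print(r['score'],r['point'],fit(ci,M['pawn'],r['mask'],z=.014))
for r in cut_out('die','wrist'): print(r['score'],r['point'],fit(ci,M['die'],r['mask']))
E
```

```text
[ 0.6732 -0.0834 -0.0549] [[ 0.4301 -1.1802]
 [ 0.3191 -0.3333]
 [-0.2585 -0.4865]
 [-0.8026 -0.6397]
 [-1.6406  1.6939]
 [ 1.9601  1.1565]]
[ 0.6712 -0.1542  0.014 ]
[ 0.6793 -0.0114  0.014 ]
0.79 [413.6, 207.7] (array([ 0.6774, -0.0121]), np.float64(0.9334001001502253))
0.81 [182.9, 7.8] (array([ 0.52  , -0.1763]), np.float64(0.9122137404580153))
```

```bash

python3 -m inch '[[0.85,[2,20,-5],0],[0.85,[2,50,-5],0],[0.85,[2,72,-5],0],[0.85,[2,80,-5],0],[0.85,[2,83.5,-5],0],[0.85,[2,83.5,-5],0],[0.85,[2,83.5,-5],0]]' 20
python3 go.py .673 -.083 .045
```

```text
time_s: 8.25
position: [0.6767, -0.0844, 0.0476]
tool_rot: [-0.514, 0.515, 0.486, -0.485]
contact_force: [0.2, 0.2, 0.6]
gripper_width: 0.242
t 8.25 pos [ 0.6767 -0.0844  0.0476] yaw 86.69 shift [1.2 2.6 3.8] twist None rows 0.09456233296409479
```

```bash

python3 -m inch '[[0.85,[0,1,0],0],[0.85,[0,2,0],0],[0.85,[0,2,0],0]]' 20
python3 -m inch '[[0.85,[0,1,0],0],[0.85,[0,1,0],0]]' 20; python3 go.py .673 -.083 .045;python3 look.py w6.png pawn:0.014
```

```text
time_s: 8.55
position: [0.6762, -0.0843, 0.0445]
tool_rot: [-0.514, 0.514, 0.485, -0.485]
contact_force: [-0.1, 0.7, 0.1]
gripper_width: 0.238
time_s: 8.75
position: [0.6765, -0.0845, 0.0445]
tool_rot: [-0.514, 0.515, 0.486, -0.485]
contact_force: [-1.6, -0.0, 6.8]
gripper_width: 0.238
t 8.75 pos [ 0.6765 -0.0845  0.0445] yaw 86.69 shift [ 1.3 -0.5  3.6] twist None rows 0.07688842346983
TCP px [[315.0808 254.7496]]
pawn 0.76 [317. 246.] [ 0.6739 -0.0841] iou 0.9
```

View pics/w6.png

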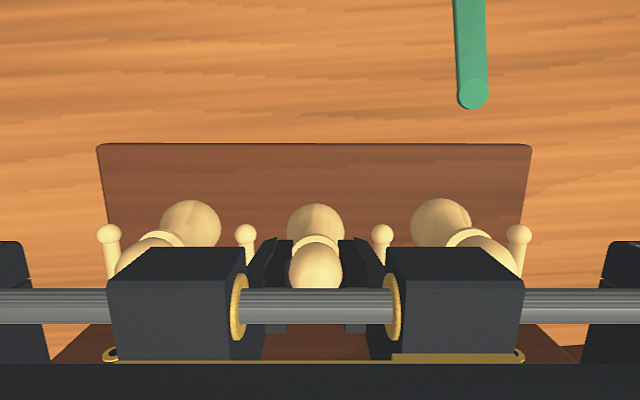

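```bash

python3 -m inch '[[0.7,[0,0,0],0],[0.6,[0,0,0],0],[0.6,[0,0,0],0],[0.6,[0,0,0],0],[0.6,[0,-40,0],0],[0.6,[0,-85,0],0],[0.6,[0,-85,0],0]]' 20
python3 look.py w7.png pawn:0.014 die; python3 go.py .53 -.177 .12
```

```text
time_s: 9.55
position: [0.6785, -0.0849, 0.1349]
tool_rot: [-0.511, 0.518, 0.487, -0.483]
contact_force: [1.6, -1.0, 0.5]
gripper_width: 0.399
TCP px [[315.6539 249.5126]]
pawn 0.73 [318. 197.] [ 0.6751 -0.0843] iou 0.95
pawn 0.32 [306. 202.] [ 0.674  -0.0851] iou 0.0
die 0.63 [301. 184.] [ 0.68   -0.0853] iou 0.0
die 0.57 [180.   3.] [ 0.5206 -0.1772] iou 0.74
t 9.7 pos [ 0.6757 -0.0842  0.1274] yaw 86.69 shift [-101.1    7.6  140.1] twist None rows 3.459139786868015
```

View pics/w7.png

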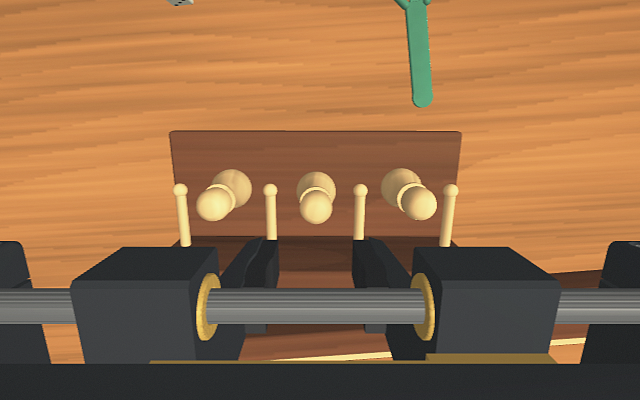

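```bash

python3 -m inch '[[0.4,[-99,10,140],0],[0.4,[-99,10,140],0],[0.4,[-99,10,140],0],[0.4,[-99,10,140],0],[0.4,[-99,10,140],0],[0.4,[-99,10,140],0]]' 10
python3 look.py w8.png die large_checker dice_cup; python3 - <<'E'
import cv2
im=cv2.imread('pics/w8.png'); cv2.imwrite('pics/w8c.png',cv2.resize(im[120:280,220:420],None,fx=3.5,fy=3.5,interpolation=cv2.INTER_CUBIC))
E
```

```text
time_s: 10.3
position: [0.5307, -0.1749, 0.1175]
tool_rot: [0.515, -0.514, -0.485, 0.485]
contact_force: [-0.6, -0.3, -0.3]
gripper_width: 0.603
TCP px [[315.6932 255.8401]]
die 0.82 [314. 188.] [ 0.5202 -0.1764] iou 0.82
die 0.75 [216.  33.] [ 0.4057 -0.2384] iou 0.24
large_checker 0.9 [212.  30.] [ 0.4053 -0.2388] iou 0.97
dice_cup 0.55 [488.  72.] [ 0.4481 -0.0662] iou 0.99
```

View pics/w8.png

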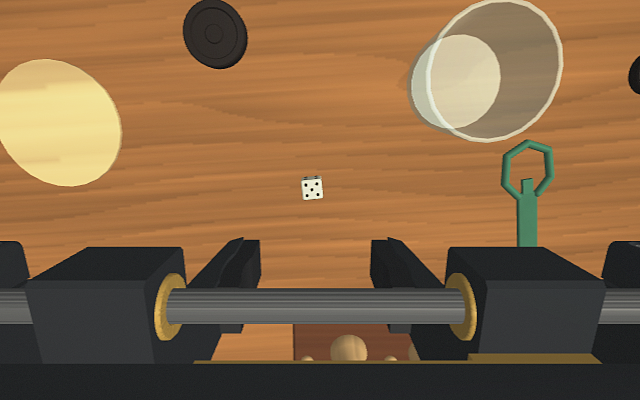

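View pics/w8c.png

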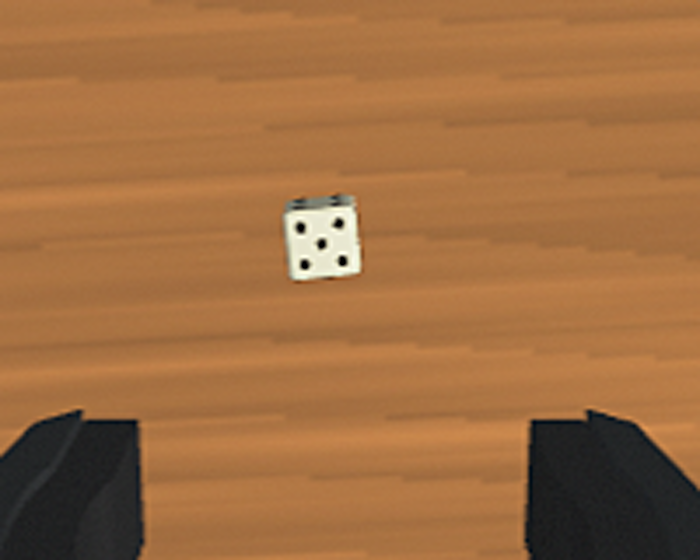

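```bash
python3 go.py .5205 -.1765 .004 92.5

```

```text
t 10.5 pos [ 0.5314 -0.1743  0.1178] yaw 86.77 shift [ -2.8 113.8  10.7] twist -0.1001 rows 2.287084300656177
```

```bash

python3 -m inch '[[0.4,[-3,40,11],-0.1],[0.4,[-3,80,11],-0.1],[0.4,[-3,105,11],-0.1],[0.4,[-3,112,11],-0.1],[0.4,[-3,112,11],-0.1],[0.4,[-3,112,11],-0.1]]' 10
python3 look.py w9.png die;python3 go.py .5205 -.1765 .003 92.5
```

```text
time_s: 11.1
position: [0.5204, -0.1776, 0.0073]
tool_rot: [-0.489, 0.49, 0.511, -0.51]
contact_force: [0.5, -0.5, -0.0]
gripper_width: 0.605
TCP px [[315.1204 254.9853]]
die 0.81 [319. 256.] [ 0.5204 -0.1769] iou 0.91
t 11.2 pos [ 0.5203 -0.1777  0.0076] yaw 92.43 shift [ 1.2  4.6 -0.3] twist -0.0012 rows 0.09519448131522631
```

View pics/w9.png

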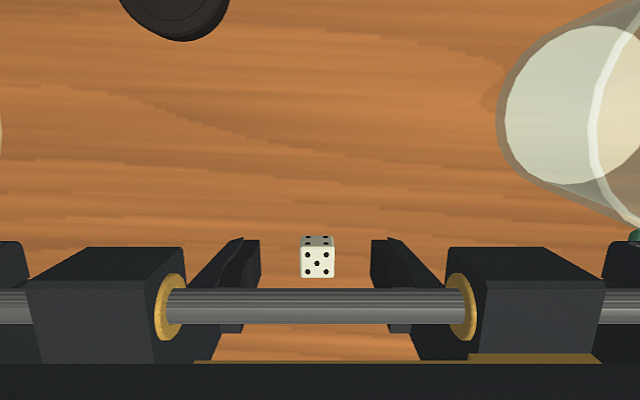

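Die centred and aligned between the fingers at (317,258). Lower a little and close.

```bash

python3 -m inch '[[0.4,[1,4,0],0],[0.4,[1,4,0],0],[0.75,[1,4,0],0],[0.9,[1,4,0],0],[0.9,[1,4,0],0],[0.9,[1,4,0],0],[0.9,[1,4,0],0]]' 12
python3 -m inch '[[0.9,[0,-40,0],0],[0.9,[0,-90,0],0],[0.9,[0,-120,0],0],[0.9,[0,-120,0],0],[0.9,[0,-120,0],0]]' 12
python3 look.py w10.png die:.12 dice_cup;python3 go.py .448 -.066 .12
```

```text
time_s: 11.9
position: [0.5194, -0.1764, 0.0023]
tool_rot: [-0.489, 0.489, 0.51, -0.51]
contact_force: [-0.7, 1.0, 0.3]
gripper_width: 0.182
time_s: 12.4
position: [0.5193, -0.1763, 0.1222]
tool_rot: [-0.489, 0.489, 0.51, -0.51]
contact_force: [0.6, 0.1, 0.4]
gripper_width: 0.177
TCP px [[315.7134 253.3375]]
die 0.59 [316. 264.] [ 0.5203 -0.1762] iou 0.92
die 0.57 [496. 110.] [ 0.4497 -0.1065] iou 0.16
dice_cup 0.64 [495. 110.] [ 0.448  -0.0662] iou 0.98
dice_cup 0.27 [237.  38.] [ 0.4052 -0.2275] iou 0.3
t 12.55 pos [ 0.5188 -0.1761  0.1207] yaw 92.41 shift [113.    1.1  66.1] twist None rows 2.6180356296207696
```

View pics/w10.png

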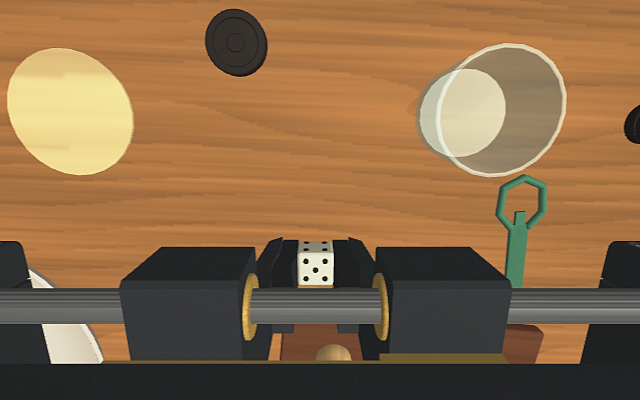

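```bash

python3 -m inch '[[0.9,[40,0,23],0],[0.9,[80,0,47],0],[0.9,[105,0,61],0],[0.9,[113,0,66],0],[0.9,[113,0,66],0],[0.9,[113,0,66],0]]' 12
python3 look.py w11.png dice_cup;python3 go.py .448 -.066 .04
```

```text
time_s: 13.15
position: [0.4496, -0.0672, 0.122]
tool_rot: [0.489, -0.49, -0.51, 0.51]
contact_force: [-0.4, 0.1, 0.6]
gripper_width: 0.179
TCP px [[314.9172 254.8386]]
dice_cup 0.67 [316. 204.] [ 0.4407 -0.066 ] iou 0.75
t 13.25 pos [ 0.4495 -0.0674  0.122 ] yaw 92.36 shift [ 1.4 82.   1.5] twist None rows 1.6405173883425763
```

View pics/w11.png

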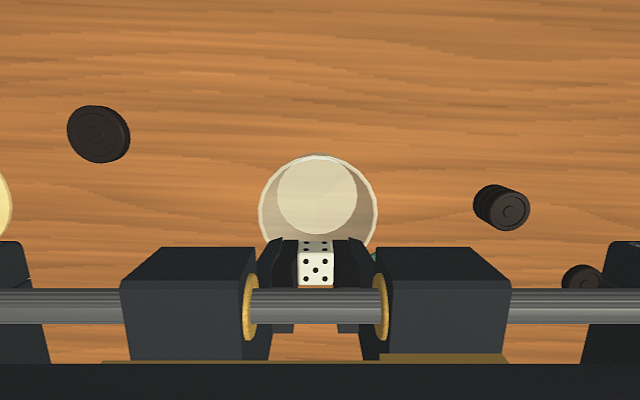

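```bash

python3 -m inch '[[0.9,[1.5,30,1.5],0],[0.9,[1.5,60,1.5],0],[0.9,[1.5,76,1.5],0],[0.9,[1.5,82,1.5],0],[0.9,[1.5,82,1.5],0]]' 12
python3 look.py w12.png;python3 go.py .448 -.066 .04
```

```text
time_s: 13.75
position: [0.4474, -0.0654, 0.0398]
tool_rot: [0.49, -0.489, -0.51, 0.51]
contact_force: [-0.6, -0.4, 1.2]
gripper_width: 0.18
TCP px [[315.2482 255.8458]]
t 13.8 pos [ 0.4476 -0.0654  0.0404] yaw 92.39 shift [-0.6  0.4 -0.3] twist None rows 0.016708658720399373
```

View pics/w12.png

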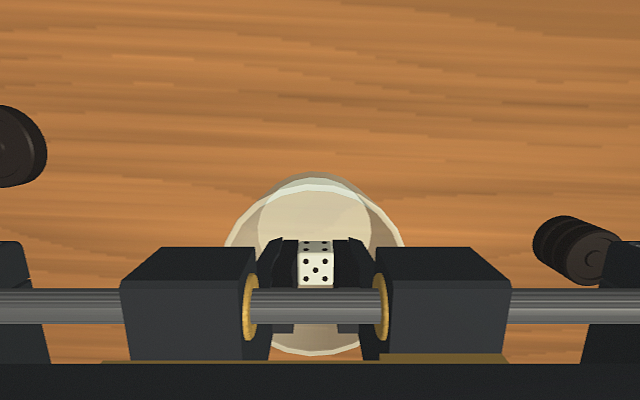

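```bash

python3 -m inch '[[0.76,[0,6,0],0],[0.74,[0,6,0],0],[0.74,[0,6,0],0],[0.74,[0,6,0],0],[0.74,[0,-40,0],0],[0.74,[0,-80,0],0],[0.74,[0,-80,0],0],[0.74,[0,-80,0],0]]' 12
python3 look.py w13.png dice_cup large_checker;python3 go.py .415 -.238 .12 86.7
```

```text
time_s: 14.6
position: [0.4472, -0.0649, 0.1206]
tool_rot: [-0.489, 0.49, 0.511, -0.51]
contact_force: [0.0, -0.4, -0.5]
gripper_width: 0.261
TCP px [[315.6699 253.1737]]
large_checker 0.87 [ 95. 136.] [ 0.4055 -0.2388] iou 0.97
t 14.75 pos [ 0.4466 -0.0646  0.1191] yaw 92.42 shift [-171.9   -1.    38.8] twist 0.0998 rows 3.5246043043323265
```

View pics/w13.png

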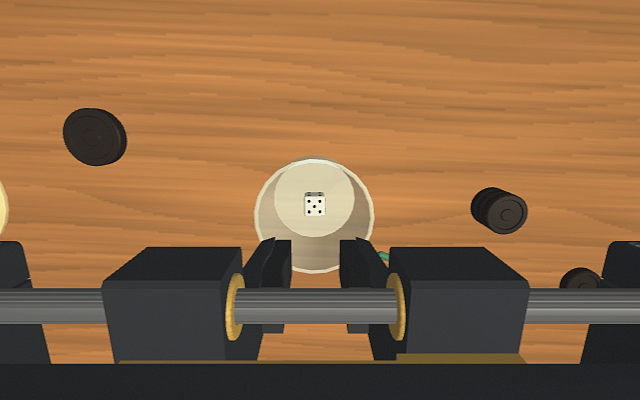

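```bash

python3 -m inch '[[0.25,[-172,10,39],0],[0.25,[-172,10,39],0],[0.25,[-172,10,39],0],[0.25,[-172,10,39],0],[0.25,[-172,10,39],0],[0.25,[-172,10,39],0]]' 12
python3 look.py w14.png large_checker;python3 go.py .4055 -.2388 .006
```

```text
time_s: 15.35
position: [0.415, -0.2379, 0.1092]
tool_rot: [-0.491, 0.489, 0.51, -0.51]
contact_force: [0.5, 0.3, 0.2]
gripper_width: 0.746
TCP px [[316.514  255.5147]]
large_checker 0.57 [314. 188.] [ 0.4057 -0.2387] iou 0.98
t 15.45 pos [ 0.4154 -0.2371  0.1098] yaw 92.48 shift [ -1.4 103.8   9.9] twist None rows 2.0848139967146415
```

View pics/w14.png

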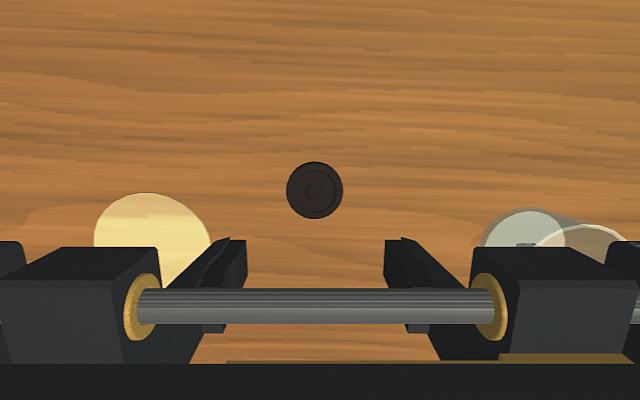

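```bash

python3 -m inch '[[0.25,[-1.5,40,10],0],[0.25,[-1.5,80,10],0],[0.25,[-1.5,98,10],0],[0.25,[-1.5,102,10],0],[0.25,[-1.5,102,10],0],[0.25,[-1.5,102,10],0]]' 12
python3 look.py w15.png large_checker;python3 go.py .4055 -.2388 .004
```

```text
time_s: 16.05
position: [0.4062, -0.2402, 0.0093]
tool_rot: [0.488, -0.49, -0.511, 0.511]
contact_force: [0.6, -1.1, 0.8]
gripper_width: 0.75
TCP px [[314.9405 254.8367]]
large_checker 0.89 [318. 248.] [ 0.4046 -0.2388] iou 0.92
t 16.15 pos [ 0.4061 -0.2404  0.0093] yaw 92.45 shift [1.7 5.3 0.5] twist None rows 0.11165287944477986
```

View pics/w15.png

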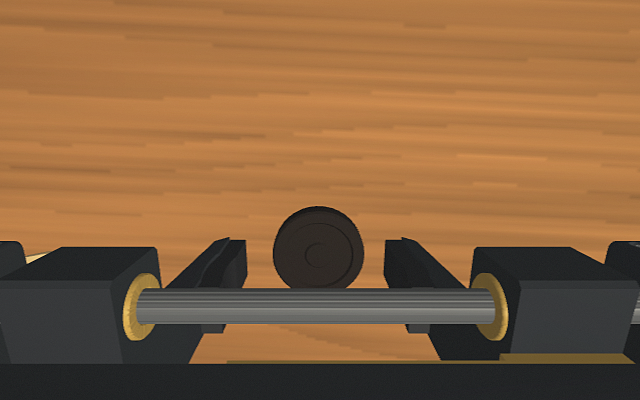

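```bash

python3 -m inch '[[0.25,[1.5,5.5,0.5],0],[0.25,[1.5,5.5,0.5],0],[0.45,[1.5,5.5,0.5],0],[0.6,[1.5,5.5,0.5],0],[0.6,[1.5,5.5,0.5],0],[0.6,[1.5,5.5,0.5],0],[0.6,[1.5,5.5,0.5],0]]' 15
python3 look.py w16.png large_checker
python3 -m inch '[[0.6,[0,-40,0],0],[0.6,[0,-90,0],0],[0.6,[0,-115,0],0],[0.6,[0,-115,0],0],[0.6,[0,-115,0],0]]' 15
python3 look.py w17.png large_checker:.115;python3 go.py .495 .3348 .12
```

```text
time_s: 16.85
position: [0.405, -0.2388, 0.0028]
tool_rot: [0.489, -0.489, -0.51, 0.51]
contact_force: [0.1, 0.5, 1.1]
gripper_width: 0.495
TCP px [[315.2947 254.7751]]
large_checker 0.94 [315. 255.] [ 0.4028 -0.2388] iou 0.8
time_s: 17.45
position: [0.4048, -0.2386, 0.1174]
tool_rot: [0.489, -0.489, -0.51, 0.51]
contact_force: [0.3, 0.5, 0.2]
gripper_width: 0.493
TCP px [[315.7492 253.7507]]
large_checker 0.55 [317. 252.] [ 0.4025 -0.2385] iou 0.8
t 17.55 pos [ 0.4044 -0.2383  0.1164] yaw 92.41 shift [ 568.8   -2.7 -114.6] twist None rows 11.604293584516672
```

View pics/w17.png

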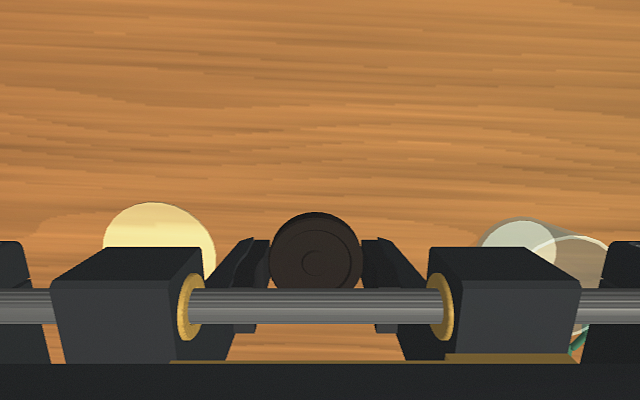

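```bash
python3 go.py .52 .336 .13; python3 -m inch '[[0.6,[10,-2,-2],0],[0.6,[30,-6,-6],0],[0.6,[70,-13,-16],0],[0.6,[110,-13,-27],0],[0.6,[150,-13,-37],0],[0.6,[190,-13,-47],0],[0.6,[230,-13,-57],0],[0.6,[270,-13,-66],0],[0.6,[310,-13,-76],0],[0.6,[350,-13,-86],0],[0.6,[390,-13,-96],0],[0.6,[430,-13,-106],0],[0.6,[470,-13,-115],0],[0.6,[510,-13,-125],0],[0.6,[540,-13,-132],0],[0.6,[560,-13,-137],0],[0.6,[569,-13,-140],0],[0.6,[569,-13,-140],0],[0.6,[569,-13,-140],0]]' 15
python3 look.py w18.png large_stack_top large_checker:.13;python3 go.py .495 .3348 .12
```

```text
t 17.55 pos [ 0.4044 -0.2383  0.1164] yaw 92.41 shift [ 568.9  -12.7 -139.6] twist None rows 11.719251480928722
time_s: 19.45
position: [0.5205, 0.3349, 0.1303]
tool_rot: [0.49, -0.489, -0.51, 0.511]
contact_force: [0.9, -0.3, 0.3]
gripper_width: 0.49
TCP px [[314.7923 255.2297]]
large_stack_top 0.74 [313. 170.] [0.4969 0.335 ] iou 0.95
large_checker 0.98 [315. 252.] [0.517  0.3347] iou 0.79
t 19.6 pos [0.5208 0.3347 0.1308] yaw 92.35 shift [ 1.2 10.8 25.8] twist None rows 0.5601562457072865
```

View pics/w18.png

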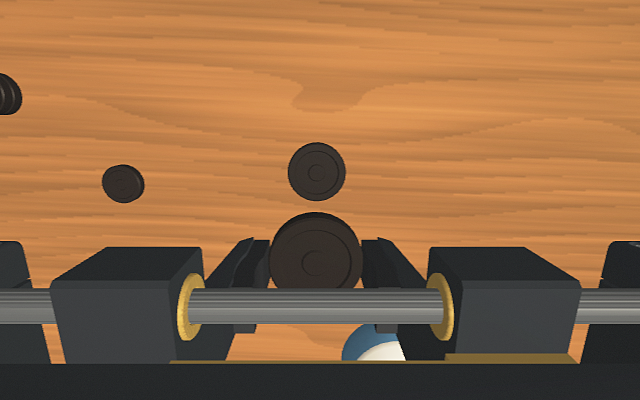

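```bash
python3 - <<'E'
from fit import *
ci=camera_info('wrist'); im=cv2.imread('pics/w18.png')
g=im.max(2); m=np.zeros_like(g); m[135:206,280:352]=g[135:206,280:352]<95
k,l,st,_=cv2.connectedComponentsWithStats(m);b=1+np.argmax(st[1:,4]);print(st[b]);print(fit(ci,M['large_stack_top'],l==b))
print(at_z(ci,(316.7,171.5),.033))
m=np.zeros_like(g); m[155:210,95:150]=g[155:210,95:150]<95
k,l,st,_=cv2.connectedComponentsWithStats(m);b=1+np.argmax(st[1:,4]);print(st[b]);print('small',fit(ci,M['small_checker'],l==b))
E
python3 go.py .4965 .335 .06
```

```text
[ 288  142   58   59 2659]
(array([0.4975, 0.3344]), np.float64(0.9486081370449678))
[0.4962 0.3347 0.033 ]
[ 102  165   42   38 1274]
small (array([0.5177, 0.1716]), np.float64(0.9319678127286027))
t 19.6 pos [0.5208 0.3347 0.1308] yaw 92.35 shift [ 1.3 70.8 24.3] twist None rows 1.4976350416879658
```

```bash
python3 -m inch '[[0.6,[0.5,0,10],0],[0.6,[0.5,0,24.5],0],[0.6,[0.5,30,24.5],0],[0.6,[0.5,60,24.5],0],[0.6,[0.5,80,24.5],0],[0.6,[0.5,89,24.5],0],[0.6,[0.5,89,24.5],0],[0.6,[0.5,89,24.5],0]]' 15
python3 look.py w19.png; python3 go.py .4963 .3347 .036
```

```text
time_s: 20.4
position: [0.4966, 0.3352, 0.0428]
tool_rot: [-0.489, 0.49, 0.511, -0.51]
contact_force: [0.2, 0.1, -0.1]
gripper_width: 0.488
TCP px [[315.4348 255.2955]]
t 20.45 pos [0.4968 0.3353 0.043 ] yaw 92.41 shift [-0.5  7.   0.6] twist None rows 0.1408787014100991
```

View pics/w19.png

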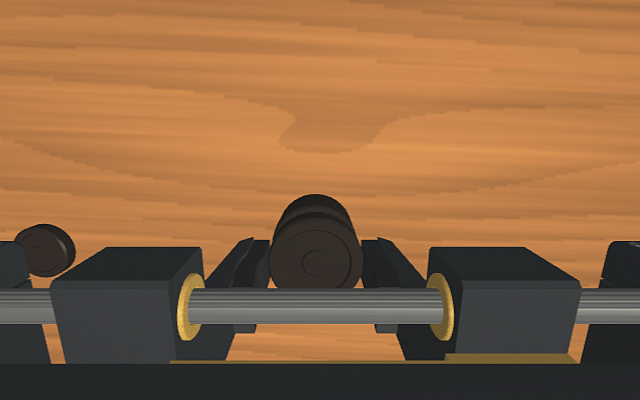

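Well aligned. Lower gently to contact.

```bash
python3 -m inch '[[0.6,[-0.5,3,0.5],0],[0.6,[-0.5,5,0.5],0],[0.6,[-0.5,5,0.5],0],[0.6,[-0.5,5,0.5],0]]'
python3 -m inch '[[0.6,[0,1,0],0],[0.6,[0,1,0],0]]'; python3 -m inch '[[0.6,[0,0.7,0],0],[0.6,[0,0.7,0],0]]'
```

```text
time_s: 20.85
position: [0.4959, 0.3346, 0.0368]
tool_rot: [-0.489, 0.489, 0.51, -0.51]
contact_force: [-0.0, -0.1, -1.3]
gripper_width: 0.491
time_s: 21.05
position: [0.496, 0.3346, 0.0358]
tool_rot: [-0.489, 0.489, 0.511, -0.51]
contact_force: [-0.1, 0.7, -0.3]
gripper_width: 0.489
time_s: 21.25
position: [0.496, 0.3346, 0.0358]
tool_rot: [-0.489, 0.489, 0.511, -0.51]
contact_force: [-2.4, -1.6, 7.1]
gripper_width: 0.496
```

```bash
python3 -m inch '[[0.48,[0,0,0],0],[0.45,[0,0,0],0],[0.38,[0,0,0],0],[0.35,[0,0,0],0],[0.3,[0,0,0],0],[0.3,[0,-30,0],0],[0.3,[0,-75,-10],0],[0.3,[0,-75,-25],0],[0.3,[0,-75,-25],0],[0.3,[0,-75,-25],0]]'
python3 look.py w20.png large_checker:.033 small_checker; python3 go.py .53 .172 .1
```

```text
time_s: 22.25
position: [0.52, 0.3353, 0.109]
tool_rot: [0.49, -0.489, -0.51, 0.511]
contact_force: [-0.7, -0.2, -0.2]
gripper_width: 0.7
TCP px [[315.3369 254.1112]]
large_checker 0.76 [316. 179.] [0.4965 0.3346] iou 0.96
small_checker 0.76 [109. 188.] [0.5175 0.1726] iou 0.97
t 22.4 pos [0.5199 0.3355 0.1091] yaw 92.44 shift [-163.8    9.2   -3.2] twist None rows 3.2810503659308323
```

View pics/w20.png

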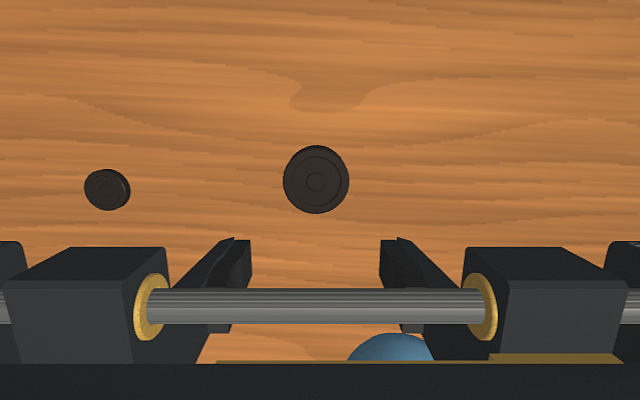

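Large checker squarely on the stack (316,179). Next, the small one.

```bash
python3 -m inch '[[0.3,[-164,15,-5],0],[0.3,[-164,15,-5],0],[0.3,[-164,15,-5],0],[0.35,[-164,15,-5],0],[0.35,[-164,15,-5],0],[0.35,[-164,15,-5],0]]'
python3 look.py w21.png small_checker small_stack_top; python3 go.py .518 .1722 .008
```

```text
time_s: 23.0
position: [0.5326, 0.173, 0.095]
tool_rot: [-0.489, 0.489, 0.511, -0.51]
contact_force: [0.0, 0.4, 0.9]
gripper_width: 0.649
TCP px [[316.2306 254.7708]]
small_checker 0.92 [315. 184.] [0.5172 0.1729] iou 0.96
small_stack_top 0.87 [173.  77.] [0.4484 0.0792] iou 0.81
small_stack_top 0.48 [534. 163.] [0.4943 0.326 ] iou 0.17
t 23.15 pos [0.5325 0.1736 0.0951] yaw 92.54 shift [-0.7 87.1 14.6] twist None rows 1.7661941352786894
```

View pics/w21.png

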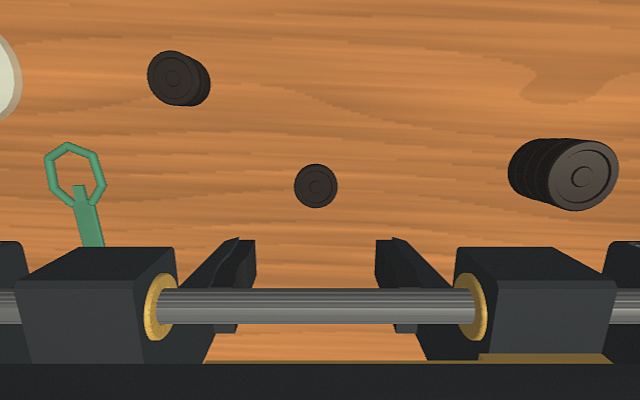

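```bash
python3 -m inch '[[0.35,[-0.5,30,15],0],[0.35,[-0.5,60,15],0],[0.35,[-0.5,80,15],0],[0.35,[-0.5,87,15],0],[0.35,[-0.5,87,15],0],[0.35,[-0.5,87,15],0]]'
python3 look.py w22.png small_checker; python3 go.py .5177 .1727 .003
```

```text
time_s: 23.75
position: [0.5183, 0.1714, 0.0089]
tool_rot: [-0.489, 0.489, 0.511, -0.51]
contact_force: [0.5, 0.8, -0.2]
gripper_width: 0.653
TCP px [[315.0641 255.0906]]
small_checker 0.97 [319. 250.] [0.5172 0.1728] iou 0.96
t 23.85 pos [0.5184 0.1711 0.0091] yaw 92.44 shift [1.6 6.1 0.6] twist None rows 0.12687092270930275
```

View pics/w22.png

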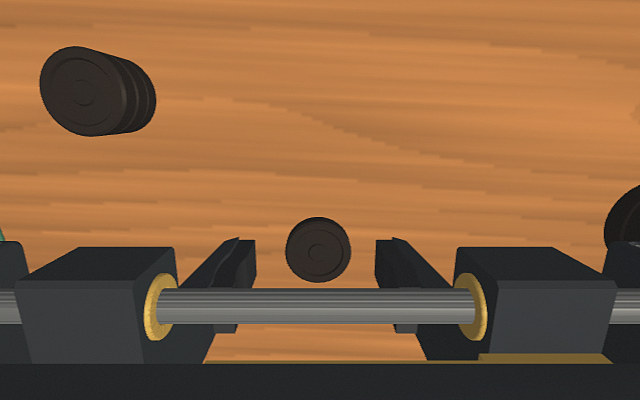

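```bash
python3 -m inch '[[0.35,[1.5,6,0.8],0],[0.35,[1.5,6,0.8],0],[0.55,[1.5,6,0.8],0],[0.75,[1.5,6,0.8],0],[0.75,[1.5,6,0.8],0],[0.75,[1.5,6,0.8],0],[0.75,[1.5,6,0.8],0]]' 15
python3 look.py w23.png small_checker
python3 -m inch '[[0.75,[0,-40,0],0],[0.75,[0,-90,0],0],[0.75,[0,-110,0],0],[0.75,[0,-110,0],0]]' 15; python3 go.py .475 .08 .115
```

```text
time_s: 24.55
position: [0.517, 0.1723, 0.0021]
tool_rot: [-0.489, 0.489, 0.51, -0.51]
contact_force: [0.4, -0.1, 1.0]
gripper_width: 0.354
TCP px [[315.2755 254.7563]]
small_checker 0.82 [316. 256.] [0.5169 0.1723] iou 0.93
time_s: 25.05
position: [0.5181, 0.1725, 0.1149]
tool_rot: [-0.488, 0.491, 0.512, -0.509]
contact_force: [0.3, -0.1, -0.5]
gripper_width: 0.352
t 25.05 pos [0.5181 0.1725 0.1149] yaw 92.43 shift [-90.6  -0.4  47. ] twist None rows 2.04139519726552
```

```bash
python3 -m inch '[[0.75,[-20,0,10],0],[0.75,[-50,0,26],0],[0.75,[-80,0,41],0],[0.75,[-91,0,47],0],[0.75,[-91,0,47],0],[0.75,[-91,0,47],0]]' 15
python3 look.py w24.png small_stack_top; python3 - <<'E'
from fit import *
ci=camera_info('wrist'); im=cv2.imread('pics/w24.png')
r=cut_out('small_stack_top','wrist')
u,v=map(int,r[0]['point']); g=im.max(2); m=np.zeros_like(g); a=slice(max(0,v-35),v+33),slice(u-35,u+35); m[a]=g[a]<95
k,l,st,_=cv2.connectedComponentsWithStats(m);b=1+np.argmax(st[1:,4]);print(st[b]);print(fit(ci,M['small_stack_top'],l==b))
E
python3 go.py .4475 .08 .035
```

```text
time_s: 25.65
position: [0.4741, 0.0799, 0.1117]
tool_rot: [0.49, -0.489, -0.51, 0.51]
contact_force: [-0.3, 0.5, -0.3]
gripper_width: 0.353
TCP px [[315.7923 254.997 ]]
small_stack_top 0.71 [321. 170.] [0.4495 0.0821] iou 0.9
[ 297  148   45   48 1659]
(array([0.4489, 0.0817]), np.float64(0.9753086419753086))
t 25.8 pos [0.4742 0.0803 0.1118] yaw 92.49 shift [ 0.9 76.8 26.7] twist None rows 1.626823428447531
```

View pics/w24.png

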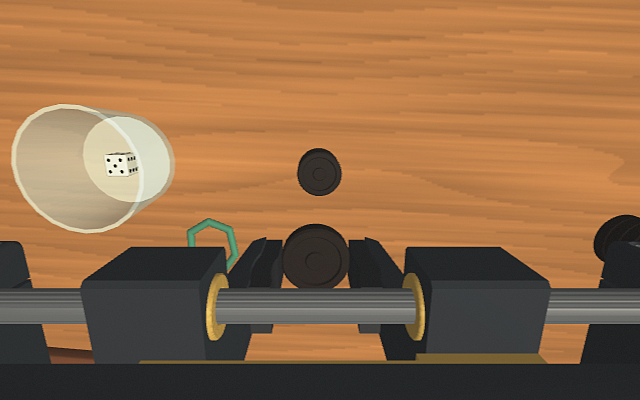

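```bash
python3 go.py .4487 .0817 .036
python3 -m inch '[[0.75,[2,0,12],0],[0.75,[2,0,25],0],[0.75,[2,30,25],0],[0.75,[2,60,25],0],[0.75,[2,72,25],0],[0.75,[2,75,25],0],[0.75,[2,75,25],0],[0.75,[2,75,25],0]]' 15
python3 look.py w25.png; python3 go.py .4488 .0817 .029
```

```text
t 25.8 pos [0.4742 0.0803 0.1118] yaw 92.49 shift [ 2.5 75.8 25.4] twist None rows 1.6003912695678992
time_s: 26.6
position: [0.4493, 0.0806, 0.0377]
tool_rot: [-0.489, 0.49, 0.511, -0.51]
contact_force: [-0.3, -0.7, 0.8]
gripper_width: 0.353
TCP px [[315.1616 254.832 ]]
t 26.65 pos [0.4493 0.0805 0.0378] yaw 92.44 shift [1.2 8.8 0.4] twist None rows 0.1772911652824034
```

View pics/w25.png

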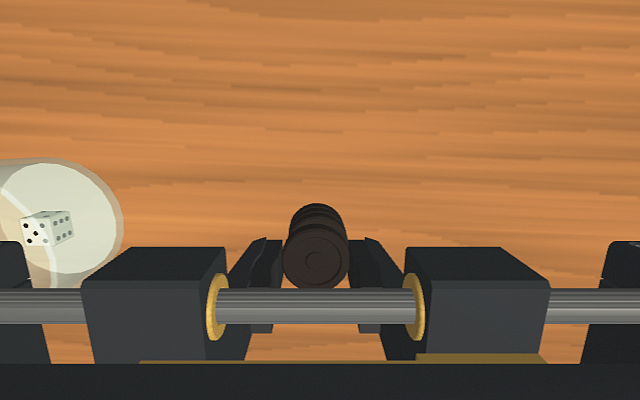

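```bash
python3 -m inch '[[0.75,[1.2,4,0.5],0],[0.75,[1.2,7,0.5],0],[0.75,[1.2,7,0.5],0],[0.75,[1.2,7,0.5],0]]'
python3 -m inch '[[0.75,[0,1,0],0],[0.75,[0,1,0],0]]'; python3 -m inch '[[0.75,[0,0.7,0],0],[0.75,[0,0.7,0],0]]'
```

```text
time_s: 27.05
position: [0.4482, 0.0815, 0.03]
tool_rot: [0.489, -0.489, -0.51, 0.51]
contact_force: [-0.7, 0.6, -0.1]
gripper_width: 0.354
time_s: 27.25
position: [0.4483, 0.0815, 0.0291]
tool_rot: [-0.489, 0.489, 0.51, -0.51]
contact_force: [-0.4, 0.6, 0.3]
gripper_width: 0.352
time_s: 27.45
position: [0.4484, 0.0815, 0.029]
tool_rot: [-0.489, 0.49, 0.511, -0.51]
contact_force: [-2.2, 0.4, 9.1]
gripper_width: 0.355
```

```bash
python3 -m inch '[[0.62,[0,0,0],0],[0.58,[0,0,0],0],[0.52,[0,0,0],0],[0.5,[0,0,0],0],[0.5,[0,0,0],0],[0.5,[0,-30,0],0],[0.5,[0,-80,-10],0],[0.5,[0,-80,-25],0],[0.5,[0,-80,-25],0],[0.5,[0,-80,-25],0]]'
python3 look.py w26.png small_checker:.027 dice_cup; python3 go.py .2 .4 .3
```

```text
time_s: 28.45
position: [0.4722, 0.0826, 0.1075]
tool_rot: [0.49, -0.489, -0.51, 0.511]
contact_force: [-0.2, 0.3, -1.0]
gripper_width: 0.5
TCP px [[315.3809 254.0184]]
small_checker 0.93 [315. 176.] [0.4484 0.0815] iou 0.97
dice_cup 0.74 [ 79. 170.] [ 0.4482 -0.0662] iou 0.93
t 28.6 pos [0.4721 0.0826 0.1074] yaw 92.42 shift [ 328.6 -191.8  259. ] twist None rows 9.205867775559744
```

View pics/w26.png

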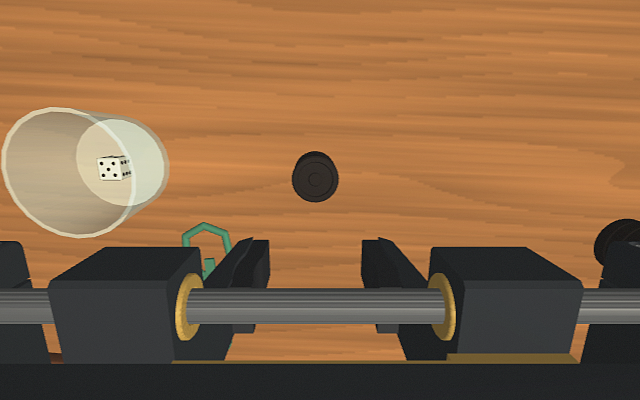

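```bash
python3 -m inch '[[0.5,[0,-50,0],0],[0.5,[0,-100,0],0],[0.5,[0,-150,0],0],[0.5,[330,-170,230],0],[0.5,[330,-170,230],0],[0.5,[330,-170,230],0],[0.5,[330,-170,230],0],[0.5,[330,-170,230],0],[0.5,[330,-170,230],0],[0.5,[330,-170,230],0],[0.5,[330,-170,230],0],[0.5,[330,-170,230],0],[0.5,[330,-170,230],0],[0.5,[330,-170,230],0]]'
python3 - <<'E'
from fit import *
a=save('top','tf.png');b=save('scene','sf.png')
cv2.imwrite('pics/fin.png',np.vstack([cv2.resize(a[80:280,130:480],(700,400))[:,:,::-1],cv2.resize(b[140:290,130:480],(700,200))[:,:,::-1]]))
E
```

```text
time_s: 30.0
position: [0.23, 0.4017, 0.2778]
tool_rot: [0.489, -0.49, -0.51, 0.511]
contact_force: [0.5, -0.7, -1.2]
gripper_width: 0.499
```

View pics/fin.png

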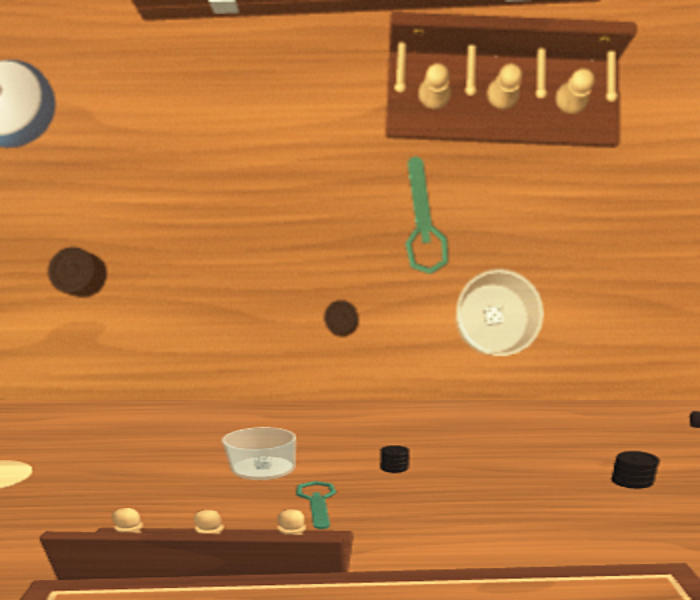

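```bash
python3 -c "
from cell import *
o=get_obs();print(o['dq'],o['time_s']);print(finish_job())"
```

```text
[-0.00132234 -0.00294169 -0.00595379  0.00072245  0.0007143   0.00190435] 30.1
the job is handed in; nothing more can be done
None
```

All four stray pieces are put away, and I handed the job in at 30.1 s with the arm clear of everything. It returned no verdict.

My last checks were on camera images:
- **Large checker:** measured within about 1 mm of the stack centre. It sat flat on top of the stack.
- **Small checker:** also within about 1 mm of its stack centre, and flat.
- **Pawn:** upright in the middle bay, about 2 mm from the bay centre by the wrist camera.
- **Die:** lying on the floor of the cup.
- **Rest of the scene:** the final top and scene pictures show the cup and the racked pawns upright, with no visible shift. The cup's last wrist-camera position matched its first to within 1 mm. I did not re-measure the racked pawns or the lower checkers of the stacks.

Two readings disagreed along the way, both within tolerance:
- The top, scene and wrist cameras differed by up to about 5 mm in x for most pieces, and by about 13 mm for the stray pawn. I worked from the wrist view.
- The wrist estimate of the large checker while gripped read about 2 mm low, because the gripper partly hid it. I used the position measured before gripping instead.

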